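Set out the knights and the clock

ROBOT

A 7-joint arm with a two-finger parallel gripper is mounted at the origin on the work surface. World frame = base frame: x ahead of the robot, y to its left, z up, the work surface at z = 0. Lengths are in m, angles in rad, forces in N, time in s.
With the tool pointing down it reaches from about 0.425 to 0.95 m from the base axis. Payload 4.7 kg.
Tool frame: the origin (TCP) lies midway between the tips of the shut fingers; the grasp point (between the pads) lies 19 mm behind it; z points along the fingers, y is the line along which they close (so a half turn about z gives the same grasp; the last joint's range is limited). The gripper opens to 85 mm and grips with 20 to 120 N. Pads are 22 mm wide; open, the fingers measure 114 mm over their backs; the gripper's body (76 mm by 85 mm) begins 54 mm behind the grasp point. The pads swing forward as they close: fully open they stand 13 mm farther back than shut.
Start: joints at [1.148, 0.469, -0.049, 1.532, 0.024, 1.141, -0.082], TCP at [0.259, -0.623, 0.231] pointing down, gripper open.
Joint ranges: [-2.59, 2.59], [-0.33, 1.99], [-1.39, 1.29], [0.1, 2.45], [-1.04, 4.18], [0.21, 1.99], [-2.66, 2.66]. Speed limits (rad/s): [2.57, 2.57, 3.14, 3.14, 3.14, 3.14, 3.14].

INTERFACE

Orientations are given as a unit quaternion [x, y, z, w].
In Python, from plant import manip gives the robot as it stands. The module is installed in compiled form; this text tells all that it offers.
- The arm moves only by the tool send_rows, never from a script. Its argument "series" is a list of rows, each a list of 5 numbers: the shift along the tool's x, y, z in mm, then the turn about the tool's z in rad, then the opening in per cent of the stroke, from 0 (shut) to 100 (fully open). In form: [[dx, dy, dz, yaw, fingers], ...]. A call has 1 to 8 rows; each row is the pose to reach, as a shift and turn from the pose commanded when the call began, along the tool's axes at that moment; what a row does not reach only later rows make up. A row lasts 1/10 s, in which the tool goes at most 50 mm and 8.59 degrees, less where a joint would pass 70% of its speed; a pose out of reach is approached as far as the arm can. A call with a gripper value outside its range is refused whole. The fingers move at their own pace and stop on an object; the grip force is fixed at half the most. Time passes only in rows, so rows that repeat a pose let the fingers close. It gives the time, the measured TCP pose, the force, the opening and the grip force at its end, in the units of the state.
- manip.observe(): the state, without advancing time (a new reading comes with each control period).
- manip.capture(name): name is "scene" or "top" or "wrist"; returns the picture (480x640x3 uint8, blue, green, red); there is no depth.
- manip.get_calibration(name): a dict with "K" (3x3 intrinsics, pixels), "k1" (the pictures are not rectified: a ray, as slopes to the right and down, at radius r is drawn at 1 + k1 r^2 times it, then the intrinsics apply), "xyz" and "orientation" of the camera in the world. Camera axes: x right, y down, z forward; pixel columns grow to the right and rows downward; lengths in m; the calibration is good to about 2 mm. A picture is of the moment at which its call begins: read the wrist's pose just before it. get_calibration takes no time and is no camera call; for the wrist camera it gives the pose at the moment of the call.
- manip.job_done(): hands the job in; it is judged then, once.
The state is a dict: "time": time; "qpos": joint angles; "joint_vel": joint speeds; "joint_torque": joint torques, N m; "ee_pos": TCP position; "orientation": TCP orientation; "ft_force": force on the tool from outside, world axes, zero at the start; "ft_torque": the same for the moment, N m; "gripper_width": opening from 0.0 (shut) to 1.0 (fully open); "grip_force": force on a finger pad.
Only numpy, scipy, OpenCV 4.12 (cv2) and the standard library are available. Lean on these libraries where they do the work, as an engineer would, in place of code of your own. Each camera call takes 0.05 s, during which the arm holds its last target. There are 200 camera calls.

TASK

Get the club table ready: move the chess clock off the setup strip and stand it on the middle of its pad, dials facing out over the pad's red edge, keeping it upright all the while. Stand every sound knight in the middle of a square of its own on the strip, muzzle pointing straight at the strip's red edge, and put every broken or undersized knight in the blue repair tray. Leave the queens, the cup and the magnifying glass where they are.

Things in the scene. Friction and masses are not known exactly. Their poses are not given: they have to be found in the camera images.
- knight_a: Sound brown knight, 55 g, 77 mm tall, starts upright on the near part of the table. Base 40 mm across, 12 mm high; collar 30 mm across up to 19 mm; neck and head have flat cheeks 20 mm apart across y, 26 mm along x (centred on the axis), 19 to 71 mm high; muzzle out to 31 mm at 58 mm height. Origin: centre of the underside; x: where the muzzle points; z up. May be absent.
- knight_b: Sound brown knight, 55 g, 77 mm tall, starts upright on the near part of the table. Base 40 mm across, 12 mm high; collar 30 mm across up to 19 mm; neck and head have flat cheeks 20 mm apart across y, 26 mm along x (centred on the axis), 19 to 71 mm high; muzzle out to 31 mm at 58 mm height. Origin: centre of the underside; x: where the muzzle points; z up. May be absent.
- knight_c: Sound brown knight, 55 g, 77 mm tall, starts upright on the near part of the table. Base 40 mm across, 12 mm high; collar 30 mm across up to 19 mm; neck and head have flat cheeks 20 mm apart across y, 26 mm along x (centred on the axis), 19 to 71 mm high; muzzle out to 31 mm at 58 mm height. Origin: centre of the underside; x: where the muzzle points; z up. May be absent.
- knight_d: Sound brown knight, 55 g, 77 mm tall, starts upright on the near part of the table. Base 40 mm across, 12 mm high; collar 30 mm across up to 19 mm; neck and head have flat cheeks 20 mm apart across y, 26 mm along x (centred on the axis), 19 to 71 mm high; muzzle out to 31 mm at 58 mm height. Origin: centre of the underside; x: where the muzzle points; z up. May be absent.
- knight_a_nose (a point): Front of the muzzle of knight_a, 30 mm out along its x and 58 mm above its underside.
- knight_b_nose (a point): Front of the muzzle of knight_b, 30 mm out along its x and 58 mm above its underside.
- knight_c_nose (a point): Front of the muzzle of knight_c, 30 mm out along its x and 58 mm above its underside.
- knight_d_nose (a point): Front of the muzzle of knight_d, 30 mm out along its x and 58 mm above its underside.
- stump: Broken knight, snapped through the neck: no head, only 50 mm tall, pale break on top. Base and collar as on a sound knight; the neck stub is 20 mm thick across y, 26 mm along x, 19 to 49 mm high. Origin: centre of the underside, z up. For the repair tray. May be absent.
- blunt: Broken knight of full height whose muzzle has broken off: flat pale face instead, otherwise as a sound knight (cheeks 20 mm apart across y, 26 mm along x, 19 to 71 mm high). Origin: centre of the underside, x to the broken face. For the repair tray. May be absent.
- small: Undersized whole knight: a sound one scaled by 0.72 (55 mm tall, base 29 mm across, neck and head 14 mm thick across y, 19 mm along x, 14 to 51 mm high, muzzle out to 22 mm). Origin: centre of the underside, x to the muzzle. For the repair tray. May be absent.
- clock: Brown twin-dial chess clock, 0.38 kg, upright, at first on the strip. Case 50 mm thick (x), 140 mm wide (y), 88 mm high; foot 56 by 146 mm, 8 mm high; plungers on top at y = -46 and +46 mm reach 96 mm. Origin: centre of the underside; x: where the two white dials face. Can be gripped across its 50 mm thickness from above.
- clock_face (a point): Middle of the clock's dial side, 27 mm out along its x, 48 mm above the underside.
- strip: Printed green vinyl strip, flat (1 mm, look only: pieces stand at table height), 90 mm (x) by 296 mm (y), with a row of four squares and a red stripe along one long edge. Does not move. Origin: middle of the row of squares on the table; x: from the squares towards the red edge; y: along the row.
- square0 (a point): Centre of square 0 of the strip (66 mm square, 70 mm apart), at y = -105 mm in the strip's frame, on the table; axes as the strip's.
- square1 (a point): Centre of square 1 of the strip (66 mm square, 70 mm apart), at y = -35 mm in the strip's frame, on the table; axes as the strip's.
- square2 (a point): Centre of square 2 of the strip (66 mm square, 70 mm apart), at y = 35 mm in the strip's frame, on the table; axes as the strip's.
- square3 (a point): Centre of square 3 of the strip (66 mm square, 70 mm apart), at y = 105 mm in the strip's frame, on the table; axes as the strip's.
- pad: Printed green vinyl pad for the clock, lying flat (about 1 mm, look only), 85 mm (x) by 165 mm (y), with a red stripe along one long edge. It does not move. Origin: its centre on the table; x: towards the red edge. It lies to the left or right of the strip.
- tray: Blue repair tray, open-topped, fixed: 125 mm (x) by 170 mm (y) outside, 25 mm high, walls and floor 4 mm. Origin: centre of its underside. On the other side of the strip from the pad.
- queen1: Ivory plastic queen, 99 mm tall, base 38 mm across; origin at the centre of the underside. Leave alone.
- queen2: Another ivory plastic queen like it. Leave alone.
- cup: Grey enamel cup, 76 mm across, 75 mm high, with a handle; origin at the centre of the underside. Leave alone.
- magnifier: Magnifying glass lying flat, chrome rim 90 mm across, black handle along its x to 133 mm from the origin; origin at the centre of the lens on the table. Leave alone.
Things that resemble listed ones, but are neither listed nor needed, are in the scene too. What is shaped like the stump but yellow is not meant.

How it is judged:
At the end, for the whole second after the job is handed in: Sound knights upright, at rest, within 13 mm of a square's centre, muzzle within 15 degrees of the strip's x; stump, blunt and small inside the tray; clock upright, within 15 mm of the pad's centre, dials within 12 degrees of the pad's x ((horizontal distance between knight_a and square0 below 0.013 m or horizontal distance between knight_a and square1 below 0.013 m or horizontal distance between knight_a and square2 below 0.013 m or horizontal distance between knight_a and square3 below 0.013 m) and angle between the x axis of each of knight_a, knight_b, knight_c, knight_d and the x axis of strip, either way round below 0.26 rad and x of each of knight_a_nose, knight_b_nose, knight_c_nose, knight_d_nose in the frame of strip above 0.005 m and angle between each of knight_a, knight_b, knight_c, knight_d's own z axis and vertical below 0.12 rad and height (world z) of each of knight_a, knight_b, knight_c, knight_d, clock below 0.01 m and linear speed of each of knight_a, knight_b, knight_c, knight_d, clock below 0.02 m/s and (horizontal distance between knight_b and square0 below 0.013 m or horizontal distance between knight_b and square1 below 0.013 m or horizontal distance between knight_b and square2 below 0.013 m or horizontal distance between knight_b and square3 below 0.013 m) and (horizontal distance between knight_c and square0 below 0.013 m or horizontal distance between knight_c and square1 below 0.013 m or horizontal distance between knight_c and square2 below 0.013 m or horizontal distance between knight_c and square3 below 0.013 m) and (horizontal distance between knight_d and square0 below 0.013 m or horizontal distance between knight_d and square1 below 0.013 m or horizontal distance between knight_d and square2 below 0.013 m or horizontal distance between knight_d and square3 below 0.013 m) and x of stump in the frame of tray between -0.06 and 0.06 m and y of stump in the frame of tray between -0.082 and 0.082 m and height (world z) of each of stump, blunt, small below 0.035 m and linear speed of each of stump, blunt, small below 0.03 m/s and x of blunt in the frame of tray between -0.06 and 0.06 m and y of blunt in the frame of tray between -0.082 and 0.082 m and x of small in the frame of tray between -0.06 and 0.06 m and y of small in the frame of tray between -0.082 and 0.082 m and horizontal distance between clock and pad below 0.015 m and angle between the x axis of clock and the x axis of pad, either way round below 0.22 rad and x of clock_face in the frame of pad above 0 m and angle between clock's own z axis and vertical below 0.1 rad); the robot touches nothing.
It fails at once if the clock is tipped over (angle between clock's own z axis and vertical above 0.5 rad).
It fails at once if a queen, the cup or the magnifying glass is moved by more than 3 cm (distance of any of queen1, queen2, cup, magnifier from where it was at the start of the episode above 0.03 m).
Of knight_a, knight_b, knight_c, knight_d only 3 to 4 are there at a start; the rules pass over those that are not, and their reading is None.
Of stump, blunt, small only 2 to 3 are there at a start; the rules pass over those that are not, and their reading is None.
At some moment in a run one of knight_a, knight_b, knight_c, knight_d, stump, blunt, small may be knocked a few centimetres aside while the robot is not near it.
It also fails if it takes over 210 s, if anything falls off the work surface, if the arm or the gripper's body presses on something with over 40 N, if the wrist force passes 120 N, or if a joint passes its speed limit or range.

## Working session

There is one attempt and no reset: what is moved stays moved. The work goes in short steps, Python scripts to look and compute and a tool call to move; the robot and the scene stay as the last step left them, time stands still between calls to the robot, and variables do not carry over. Pictures are saved under pics/ and viewed, at most 14 in all, crops included, and the job is handed in when it is done.

Besides the shell and the picture viewer there is one more tool, called after ">>>" in YAML: its name, and indented under it one key for each argument. send_rows: Moves the arm, as the interface text tells. Its arguments: {"type":"object","properties":{"series":{"type":"array"}},"required":["series"]}

```bash
mkdir -p pics
cat > h.py <<'E'
import numpy as np, cv2
from plant import manip
from scipy.spatial.transform import Rotation as R
def snap(n,f):
    c=manip.get_calibration(n); im=manip.capture(n); cv2.imwrite('pics/'+f+'.png',im)
    np.savez('pics/'+f+'.npz',K=c['K'],k1=c['k1'],xyz=c['xyz'],q=c['orientation']); return im
def px2w(f,uv,z):
    c=np.load('pics/'+f+'.npz'); K=c['K'];k=float(c['k1'])
    out=[]
    for (u,v) in uv:
        d=np.array([(u-K[0,2])/K[0,0],(v-K[1,2])/K[1,1]]); s=d.copy()
        for _ in range(30): s=d/(1+k*(s@s))
        r=R.from_quat(c['q']).apply([s[0],s[1],1]); out.append(c['xyz']+r*(z-c['xyz'][2])/r[2])
    return np.array(out)
def w2px(f,P):
    c=np.load('pics/'+f+'.npz'); K=c['K'];k=float(c['k1'])
    p=R.from_quat(c['q']).inv().apply(np.atleast_2d(P)-c['xyz']); s=p[:,:2]/p[:,2:]
    s=s*(1+k*(s**2).sum(1,keepdims=True)); return s*[K[0,0],K[1,1]]+[K[0,2],K[1,2]]
E
python3 - <<'E'
from h import *
for n in('top','scene'):
    snap(n,n+'0'); c=np.load('pics/'+n+'0.npz'); print(n,c['xyz'],R.from_quat(c['q']).as_matrix().round(2).tolist(),c['K'][0,0],c['k1'])
s=manip.observe(); print(s['time'],s['ee_pos'],R.from_quat(s['orientation']).as_matrix().round(3).tolist())
E
```

```text
top [0.54234442 0.01806895 0.91830743] [[-0.01, -1.0, 0.07], [-1.0, 0.01, -0.03], [0.03, -0.07, -1.0]] 488.1691849080339 -0.08997768493244136
scene [1.10400713 0.58869554 0.69366089] [[-0.78, 0.39, -0.49], [0.62, 0.51, -0.6], [0.02, -0.77, -0.64]] 488.94784397999825 0.028960254593810186
0.1 [ 0.25882093 -0.62284279  0.23036002] [[0.923, 0.384, -0.001], [0.384, -0.923, 0.002], [-0.0, -0.002, -1.0]]
```

View pics/top0.png

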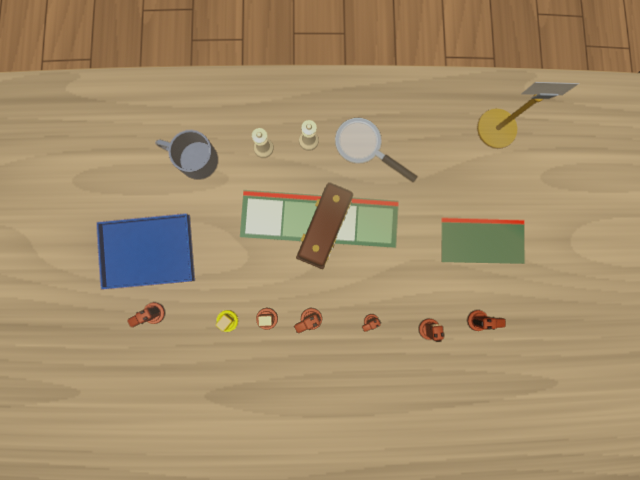

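View pics/scene0.png

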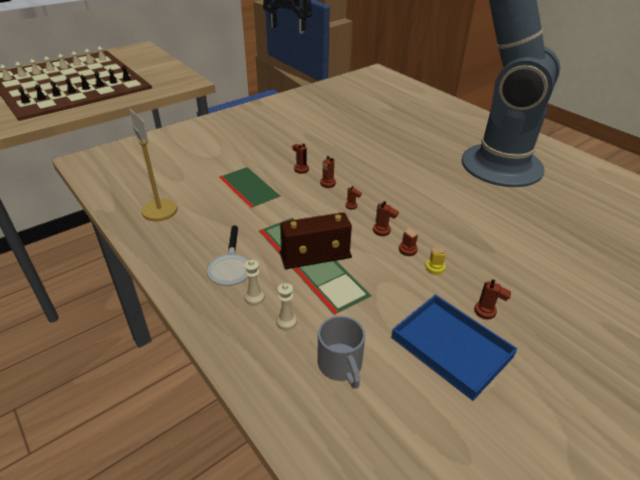

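Top view: from left to right, the row holds a knight (150,314), the yellow stump decoy (227,321), the stump (266,319), a knight (310,320), a small one (371,323), an unclear one (431,330) and a knight (480,320). The clock lies across the strip at (325,226). The tray is on the left at (146,251), and the pad is on the right at (483,242). I'll enlarge these.

Run:
```python
import cv2,numpy as np
a=cv2.imread('pics/top0.png');b=cv2.imread('pics/scene0.png')
r=lambda i,x0,y0,w,h,s:cv2.resize(i[y0:y0+h,x0:x0+w],None,fx=s,fy=s,interpolation=cv2.INTER_CUBIC)
top=np.hstack([r(a,120,290,200,60,2),r(a,320,290,200,60,2)])
o=np.vstack([r(a,125,295,200,55,4),r(a,325,295,200,55,4)])
cv2.imwrite('pics/c1.png',o)
o2=np.hstack([r(a,230,170,180,110,2.2)[:242],r(b,280,135,180,110,2.2)[:242]])
o3=np.hstack([r(b,280,135,100,100,3.96),r(b,365,190,100,100,3.96)])[:350]
o2=cv2.resize(o2,(792,242));cv2.imwrite('pics/c2.png',np.vstack([r(a,235,180,170,95,792/170)[:442]]));cv2.imwrite('pics/c3.png',o3)
```

```text
(no output)
```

View pics/c1.png

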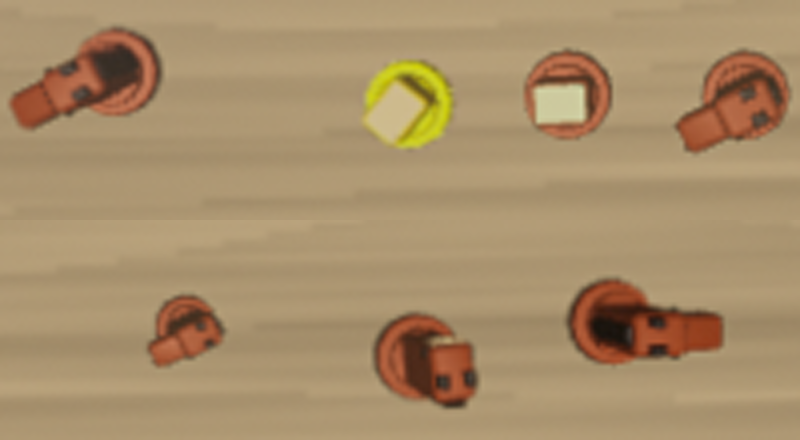

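View pics/c2.png

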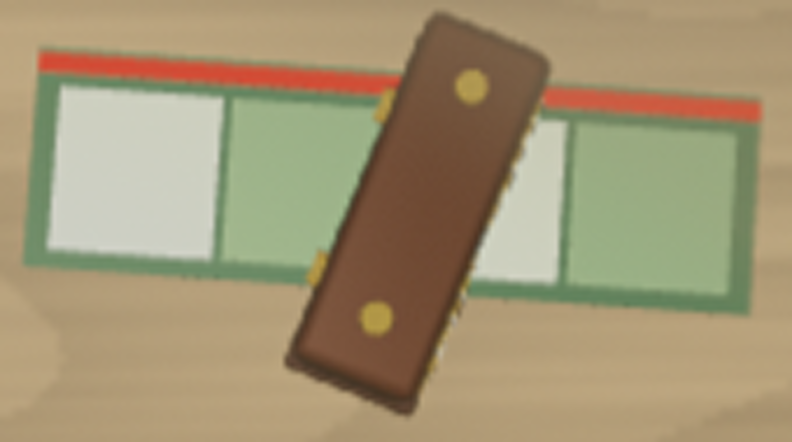

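View pics/c3.png

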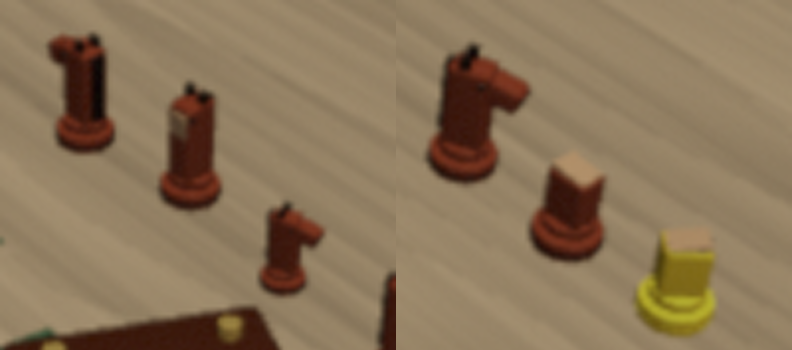

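The sound knights are at (155,313) with its nose at (130,323), (312,319) with its nose at (296,329), and (477,320) with its nose at (505,323). The broken ones are the stump (267,318), brown with a pale top (not the yellow one at 227,321), the small one (372,321), and the blunt one (429,329) with a pale face pointing up in the image. The clock's dials face image right, and the knobs are on its left side.

Run:
```python
from h import *
f='top0'
B={'K1':((154.8,313),(130,323.2),.058),'K2':((311.8,318.8),(296.5,329.5),.058),'K3':((477.5,320.5),(505.2,323),.058),'small':((371.8,321.5),(364.2,329),.042)}
for k,(b,n,z) in B.items():
    p=px2w(f,[b],.007)[0];q=px2w(f,[n],z)[0]; d=q-p; print(k,p[:2].round(4),'r',np.hypot(*p[:2]).round(3),'nose',np.hypot(*d[:2]).round(4),'yaw',np.degrees(np.arctan2(d[1],d[0])).round(1))
for k,b in {'stump':(267.3,318.5),'blunt':(429.3,329)}.items():
    p=px2w(f,[b],.007)[0];print(k,p[:2].round(4),'r',np.hypot(*p[:2]).round(3))
q=px2w(f,[(125+a/4,295+b/4) for a,b in((533,85),(582,80),(585,122),(538,125))],.049)
print('stump top',q[:,:2].round(4).tolist(),q.mean(0)[:2])
q=px2w(f,[(325+a/4,295+(b-220)/4) for a,b in((432,345),(470,345),(475,402),(430,400))],.071);print('blunt top',q[:,:2].round(4).tolist(),q.mean(0)[:2])
s=170/792
c=lambda l,z:px2w(f,[(235+a*s,180+b*s) for a,b in l],z)[:,:2]
q=c([(375,318),(471,86)],.096);d=q[1]-q[0];print('clock plungers',q.round(4).tolist(),'mid',q.mean(0),'len',np.hypot(*d),'yaxis',np.degrees(np.arctan2(d[1],d[0])))
q=c([(40,50),(762,100),(748,315),(23,265)],.0);print('strip',q.round(4).tolist(),[np.hypot(*(q[i]-q[i-1])).round(4) for i in range(4)],'edge ang',[np.degrees(np.arctan2(*(q[a]-q[b])[::-1])) for a,b in((0,1),(3,2))],q.mean(0))
sq=c([(60,86),(225,97),(213,262),(47,248)],0);print('sq left',sq.mean(0)); sq=c([(572,125),(737,133),(727,295),(564,284)],0);print('sq right',sq.mean(0))
q=px2w(f,[(442.5,218),(524,219.5),(524.5,263.5),(441.5,262)],0)[:,:2];print('pad',q.round(4).tolist(),q.mean(0),[np.hypot(*(q[i]-q[i-1])).round(4) for i in range(4)])
q=px2w(f,[(97,222),(189,214.5),(194,281),(101,289)],.025)[:,:2];print('tray',q.round(4).tolist(),q.mean(0),[np.hypot(*(q[i]-q[i-1])).round(4) for i in range(4)])
```

```text
K1 [0.4717 0.2986] r 0.558 nose 0.0315 yaw 115.6
K2 [0.4577 0.0073] r 0.458 nose 0.0307 yaw 116.0
K3 [ 0.4478 -0.306 ] r 0.542 nose 0.0331 yaw -91.0
small [ 0.4507 -0.1044] r 0.463 nose 0.0209 yaw 117.2
stump [0.4594 0.0897] r 0.468
blunt [ 0.4343 -0.2127] r 0.484
stump top [[0.4674, 0.1023], [0.4693, 0.0807], [0.4509, 0.0795], [0.4498, 0.1002]] [0.4593619  0.09067001]
blunt top [[0.4465, -0.2032], [0.4461, -0.2201], [0.4212, -0.2218], [0.4226, -0.2018]] [ 0.43408592 -0.2117015 ]
clock plungers [[0.5841, 0.0006], [0.6685, -0.0355]] mid [ 0.62627457 -0.01745298] len 0.09184639890005977 yaxis -23.18649149886713
strip [[0.6997, 0.1336], [0.6765, -0.1614], [0.5883, -0.1534], [0.612, 0.1405]] [np.float64(0.0879), np.float64(0.2959), np.float64(0.0886), np.float64(0.2948)] edge ang [np.float64(85.51242381227429), np.float64(85.38317563384737)] [ 0.6441408  -0.01015784]
sq left [0.648898   0.09463265]
sq right [ 0.63204394 -0.11418655]
pad [[0.644, -0.2459], [0.6399, -0.4086], [0.5542, -0.4059], [0.5597, -0.2413]] [ 0.5994583  -0.32540675] [np.float64(0.0844), np.float64(0.1628), np.float64(0.0857), np.float64(0.1647)]
tray [[0.6408, 0.4027], [0.6525, 0.231], [0.5305, 0.2213], [0.5173, 0.3933]] [0.58526371 0.31204717] [np.float64(0.1238), np.float64(0.1722), np.float64(0.1223), np.float64(0.1725)]
```

```bash
cat > plan.py <<'E'
# usage: plan.py x,y,z,phi x,y,z,phi ...  (m, deg; phi = world angle of tool y); prints shifts mm / yaw rad, each from the previous pose
import sys; from h import *
s=manip.observe(); p=np.array(s['ee_pos']); y=R.from_quat(s['orientation']).as_matrix()[:,1]; f=np.arctan2(y[1],y[0])
print('t',round(s['time'],1),'at',p.round(4),'phi',np.degrees(f).round(1),'q7',round(s['qpos'][6],2),'w',round(s['gripper_width'],2),'gf',round(s['grip_force'],1))
for a in sys.argv[1:]:
    x,yy,z,g=map(float,a.split(',')); d=np.array([x,yy,z])-p; g=np.radians(g)
    ty=np.array([np.cos(f),np.sin(f)]); tx=np.array([-ty[1],ty[0]])
    print([round(v) for v in (1e3*d[:2]@tx,1e3*d[:2]@ty,-1e3*d[2])],round(f-g,3),'rows>=',np.ceil(max(np.linalg.norm(d)/.05,abs(f-g)/.15)),'rel',np.degrees(g-np.arctan2(yy,x)).round())
    p=np.array([x,yy,z]);f=g
E
python3 plan.py .45,-.32,.231,-90 .6263,-.0175,.2,-113.2 .6263,-.0175,.041,-113.2 .6263,-.0175,.141,-113.2 .6,-.17,.141,-58 .5995,-.3254,.141,-1.6 .5995,-.3254,.042,-1.6
```

```text
t 0.1 at [ 0.2588 -0.6228  0.2304] phi -67.4 q7 -0.08 w 1.0 gf 0.0
[293, -206, -1] 0.394 rows>= 8.0 rel -55.0
[176, -302, 31] 0.405 rows>= 8.0 rel -112.0
[0, 0, 159] 0.0 rows>= 4.0 rel -112.0
[0, 0, -100] 0.0 rows>= 2.0 rel -112.0
[36, 151, 0] -0.963 rows>= 7.0 rel -42.0
[-83, 132, 0] -0.984 rows>= 7.0 rel 27.0
[0, 0, 99] 0.0 rows>= 2.0 rel 27.0
```

>>> send_rows:
  series:
    - [293,-206,0,0.394,100]
    - [293,-206,0,0.394,100]
    - [293,-206,0,0.394,100]
    - [293,-206,0,0.394,100]
    - [293,-206,0,0.394,100]
    - [293,-206,0,0.394,100]
    - [293,-206,0,0.394,100]
    - [293,-206,0,0.394,100]

```text
time: 0.9
ee_pos: [0.4545, -0.3135, 0.2312]
orientation: [1.0, 0.006, 0.001, -0.002]
ft_force: [-0.1, 0.7, -0.5]
gripper_width: 1.001
grip_force: 0.0
```

>>> send_rows:
  series:
    - [176,-302,31,0.405,100]
    - [176,-302,31,0.405,100]
    - [176,-302,31,0.405,100]
    - [176,-302,31,0.405,100]
    - [176,-302,31,0.405,100]
    - [176,-302,31,0.405,100]
    - [176,-302,31,0.405,100]
    - [176,-302,31,0.405,100]

```text
time: 1.7
ee_pos: [0.6281, -0.0109, 0.1992]
orientation: [0.98, -0.197, -0.001, -0.002]
ft_force: [-0.1, 0.4, 0.4]
gripper_width: 1.0
grip_force: 0.0
```

```bash
python3 plan.py .6263,-.0175,.2,-113.2 .6263,-.0175,.041,-113.2; python3 -c "
from h import *
snap('wrist','w1')"
```

```text
t 1.7 at [ 0.6281 -0.0109  0.1992] phi -112.7 q7 -2.09 w 1.0 gf 0.0
[1, 7, -1] 0.009 rows>= 1.0 rel -112.0
[0, 0, 159] 0.0 rows>= 4.0 rel -112.0
```

View pics/w1.png

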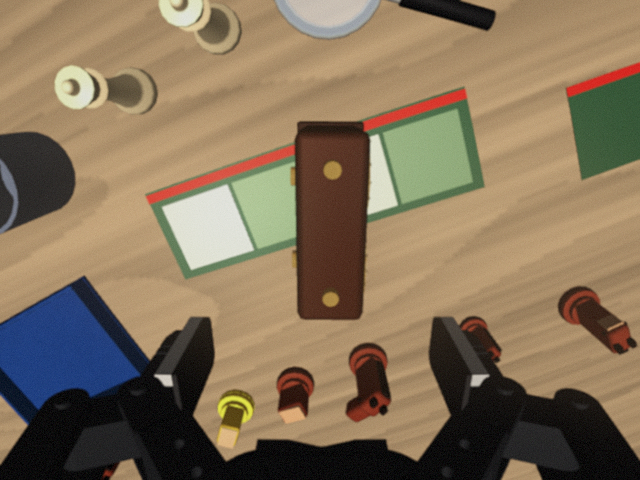

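Wrist view: the clock (plungers at 332,170 and 331,299) is aligned with the fingers, and its dials face right. The few mm of offset is tracking lag. I'll go down, close and lift a little.

>>> send_rows:
  series:
    - [0,0,0,0,100]
    - [0,0,0,0,100]
    - [0,0,30,0,100]
    - [0,0,60,0,100]
    - [0,0,90,0,100]
    - [0,0,120,0,100]
    - [0,0,150,0,100]
    - [0,0,159,0,100]

```text
time: 2.55
ee_pos: [0.6238, -0.0217, 0.0385]
orientation: [0.979, -0.203, -0.003, 0.001]
ft_force: [0.5, -0.6, -0.4]
gripper_width: 0.999
grip_force: 0.0
```

```bash
python3 plan.py .6263,-.0175,.041,-113.2
```

```text
t 2.5 at [ 0.6238 -0.0217  0.0385] phi -113.4 q7 -2.12 w 1.0 gf 0.0
[1, -5, -2] -0.004 rows>= 1.0 rel -112.0
```

>>> send_rows:
  series:
    - [0,-5,-2,0,100]
    - [0,-5,-2,0,70]
    - [0,-5,-2,0,50]
    - [0,-5,-2,0,40]
    - [0,-5,-2,0,40]
    - [0,-5,-2,0,40]
    - [0,-5,-2,0,40]
    - [0,-5,-2,0,40]

```text
time: 3.35
ee_pos: [0.6299, -0.0146, 0.0454]
orientation: [0.98, -0.201, 0.002, 0.0]
ft_force: [-0.4, -1.8, 6.2]
gripper_width: 0.58
grip_force: 63.8
```

>>> send_rows:
  series:
    - [0,0,0,0,40]
    - [0,0,0,0,40]
    - [0,0,-10,0,40]
    - [0,0,-25,0,40]
    - [0,0,-45,0,40]
    - [0,0,-65,0,40]
    - [0,0,-85,0,40]
    - [0,0,-100,0,40]

```text
time: 4.15
ee_pos: [0.6289, -0.0139, 0.1455]
orientation: [0.98, -0.201, 0.001, -0.0]
ft_force: [1.0, -0.0, -3.8]
gripper_width: 0.578
grip_force: 62.9
```

```bash
python3 plan.py .6,-.17,.141,-58 .5995,-.3254,.141,-1.6 .5995,-.3254,.042,-1.6
```

```text
t 4.2 at [ 0.6289 -0.0139  0.1455] phi -113.2 q7 -2.1 w 0.58 gf 62.9
[35, 155, 5] -0.963 rows>= 7.0 rel -42.0
[-83, 132, 0] -0.984 rows>= 7.0 rel 27.0
[0, 0, 99] 0.0 rows>= 2.0 rel 27.0
```

>>> send_rows:
  series:
    - [4,19,0,-0.12,40]
    - [9,39,0,-0.24,40]
    - [13,58,0,-0.36,40]
    - [18,78,0,-0.48,40]
    - [22,97,0,-0.6,40]
    - [26,116,0,-0.72,40]
    - [31,136,0,-0.84,40]
    - [35,155,0,-0.963,40]

```text
time: 4.95
ee_pos: [0.5992, -0.1714, 0.1438]
orientation: [0.961, 0.278, -0.0, 0.0]
ft_force: [1.0, -0.1, -3.0]
gripper_width: 0.579
grip_force: 62.9
```

>>> send_rows:
  series:
    - [-10,16,0,-0.12,40]
    - [-21,33,0,-0.24,40]
    - [-31,50,0,-0.36,40]
    - [-42,66,0,-0.48,40]
    - [-52,82,0,-0.6,40]
    - [-62,99,0,-0.72,40]
    - [-73,116,0,-0.85,40]
    - [-83,132,0,-0.984,40]

```text
time: 5.75
ee_pos: [0.5985, -0.3275, 0.1436]
orientation: [0.716, 0.698, -0.0, -0.0]
ft_force: [1.1, -0.4, -3.6]
gripper_width: 0.579
grip_force: 62.9
```

>>> send_rows:
  series:
    - [0,0,0,0,40]
    - [0,0,0,0,40]
    - [0,0,0,0,40]

```text
time: 6.05
ee_pos: [0.5993, -0.3246, 0.1435]
orientation: [0.717, 0.697, 0.0, -0.0]
ft_force: [-0.3, -0.3, -3.6]
gripper_width: 0.578
grip_force: 63.0
```

```bash
python3 plan.py .5985,-.3254,.0455,-1.6; python3 -c "
from h import *
snap('wrist','w2')"
```

```text
t 6.0 at [ 0.5993 -0.3246  0.1435] phi -1.6 q7 0.12 w 0.58 gf 63.0
[-1, -1, 98] -0.001 rows>= 2.0 rel 27.0
```

View pics/w2.png

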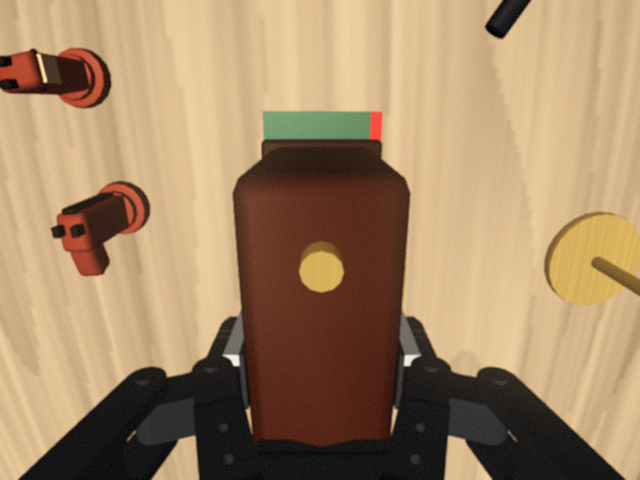

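The clock is held level over the pad, with the dials towards the red edge (371,125) on the right. The blunt knight (85,78) shows its pale face. I'll lower the clock and release it. Next is knight K3.

>>> send_rows:
  series:
    - [-1,-1,25,0,40]
    - [-1,-1,50,0,40]
    - [-1,-1,70,0,40]
    - [-1,-1,85,0,40]
    - [-1,-1,93,0,40]
    - [-1,-1,97,0,40]
    - [-1,-1,98,0,40]
    - [-1,-1,98,0,40]

```text
time: 6.9
ee_pos: [0.5988, -0.3274, 0.0462]
orientation: [0.717, 0.697, 0.0, 0.001]
ft_force: [0.5, -0.2, -2.7]
gripper_width: 0.581
grip_force: 63.1
```

>>> send_rows:
  series:
    - [0,0,0,0,60]
    - [0,0,0,0,80]
    - [0,0,0,0,100]
    - [0,0,0,0,100]
    - [0,0,-30,0,100]
    - [0,0,-65,0,100]
    - [0,0,-110,0,100]
    - [0,0,-145,0,100]

```text
time: 7.7
ee_pos: [0.5987, -0.3273, 0.1932]
orientation: [0.717, 0.697, 0.0, 0.001]
ft_force: [0.7, -1.1, 0.4]
gripper_width: 1.0
grip_force: 0.0
```

```bash
python3 plan.py .4478,-.306,.19,-1 .4478,-.306,.026,-1 .4478,-.306,.15,-1 .632,-.1142,.15,85.5 .632,-.1142,.028,85.5 ; python3 -c "
from h import *
snap('wrist','w3');snap('top','top1')
a=cv2.imread('pics/top0.png');b=cv2.imread('pics/top1.png')
o=np.hstack([cv2.resize(b[200:350,90:530],None,fx=1.8,fy=1.8)]);cv2.imwrite('pics/c4.png',o[:,:800])"
```

```text
t 7.7 at [ 0.5987 -0.3273  0.1932] phi -1.7 q7 0.14 w 1.0 gf 0.0
[17, -151, 3] -0.011 rows>= 4.0 rel 33.0
[0, 0, 164] 0.0 rows>= 4.0 rel 33.0
[0, 0, -124] 0.0 rows>= 3.0 rel 33.0
[195, 181, 0] -1.51 rows>= 11.0 rel 96.0
[0, 0, 122] 0.0 rows>= 3.0 rel 96.0
```

View pics/w3.png

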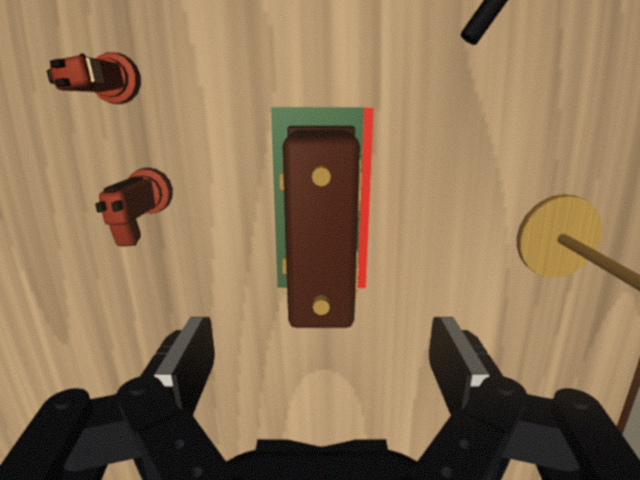

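Run:
```python
from h import *
q=px2w('w3',[(321,177),(321,306)],.096);print('clock mid',q.mean(0),np.degrees(np.arctan2(*(q[0]-q[1])[1::-1])))
print('K3',px2w('w3',[(151,190)],.01),'blunt',px2w('w3',[(118,77)],.01))
a=px2w('w3',[(127,238)],.058);print(a)
```

```text
clock mid [ 0.59873615 -0.32967792  0.096     ] 88.31029399020669
K3 [[ 0.45234316 -0.30542314  0.01      ]] blunt [[ 0.43938366 -0.21235828  0.01      ]]
[[ 0.44864484 -0.33292529  0.058     ]]
```

The clock is within 5 mm and under 1° of its target. Now knight K3.

>>> send_rows:
  series:
    - [17,-149,3,0,70]
    - [17,-149,3,0,70]
    - [17,-149,3,0,70]
    - [17,-149,3,0,70]
    - [17,-149,3,0,70]
    - [17,-149,43,0,70]
    - [17,-149,83,0,70]
    - [17,-149,100,0,70]

```text
time: 8.6
ee_pos: [0.4497, -0.3052, 0.0872]
orientation: [0.717, 0.697, 0.0, -0.002]
ft_force: [-0.5, -0.9, 0.0]
gripper_width: 0.701
grip_force: 0.0
```

```bash
python3 plan.py .4490,-.3058,.026,-1; python3 -c "
from h import *
snap('wrist','w4')"
```

```text
t 8.6 at [ 0.4497 -0.3052  0.0872] phi -1.6 q7 0.16 w 0.7 gf 0.0
[-1, -1, 61] -0.011 rows>= 2.0 rel 33.0
```

View pics/w4.png

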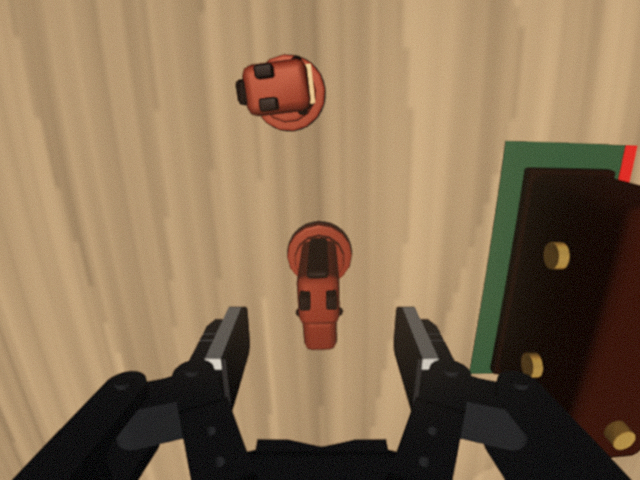

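K3 sits centred between the fingers at (320,300), nose down. Go ahead with the grip.

>>> send_rows:
  series:
    - [0,0,30,0,70]
    - [0,0,50,0,70]
    - [0,0,60,0,70]
    - [0,0,60,0,40]
    - [0,0,60,0,10]
    - [0,0,60,0,10]
    - [0,0,60,0,10]
    - [0,0,60,0,10]

```text
time: 9.45
ee_pos: [0.4509, -0.3065, 0.0316]
orientation: [0.717, 0.697, 0.0, 0.002]
ft_force: [0.8, 0.2, 4.7]
gripper_width: 0.226
grip_force: 59.0
```

>>> send_rows:
  series:
    - [0,0,0,0,10]
    - [0,0,-10,0,10]
    - [0,0,-30,0,10]
    - [0,0,-50,0,10]
    - [0,0,-80,0,10]
    - [0,0,-110,0,10]
    - [0,0,-125,0,10]
    - [0,0,-125,0,10]

```text
time: 10.25
ee_pos: [0.4506, -0.3065, 0.1574]
orientation: [0.717, 0.697, 0.0, 0.002]
ft_force: [0.9, 0.2, -0.2]
gripper_width: 0.225
grip_force: 58.6
```

```bash
python3 plan.py .54,-.21,.15,42 .632,-.1142,.15,85.5 .632,-.1142,.028,85.5
```

```text
t 10.2 at [ 0.4506 -0.3065  0.1574] phi -1.7 q7 0.22 w 0.23 gf 58.6
[99, 87, 7] -0.762 rows>= 6.0 rel 63.0
[10, 132, 0] -0.759 rows>= 6.0 rel 96.0
[0, 0, 122] 0.0 rows>= 3.0 rel 96.0
```

>>> send_rows:
  series:
    - [12,11,0,-0.1,10]
    - [25,22,0,-0.2,10]
    - [37,33,0,-0.3,10]
    - [50,44,0,-0.4,10]
    - [62,55,0,-0.5,10]
    - [75,66,0,-0.6,10]
    - [87,77,0,-0.69,10]
    - [99,87,0,-0.762,10]

```text
time: 11.05
ee_pos: [0.5387, -0.2088, 0.1533]
orientation: [0.405, 0.914, 0.0, -0.002]
ft_force: [0.7, -0.8, -0.7]
gripper_width: 0.227
grip_force: 58.5
```

>>> send_rows:
  series:
    - [1,18,0,-0.11,10]
    - [3,38,0,-0.22,10]
    - [5,58,0,-0.33,10]
    - [6,78,0,-0.44,10]
    - [7,98,0,-0.55,10]
    - [9,116,0,-0.66,10]
    - [10,132,0,-0.759,10]
    - [10,132,0,-0.759,10]

```text
time: 11.85
ee_pos: [0.6308, -0.1111, 0.1534]
orientation: [0.038, 0.999, 0.001, -0.001]
ft_force: [0.6, -0.0, -0.2]
gripper_width: 0.228
grip_force: 58.6
```

```bash
python3 plan.py .632,-.1142,.032,85.5; python3 -c "
from h import *
snap('wrist','w5')"
```

```text
t 11.8 at [ 0.6308 -0.1111  0.1534] phi 85.7 q7 1.12 w 0.23 gf 58.6
[-1, -3, 121] 0.003 rows>= 3.0 rel 96.0
```

View pics/w5.png

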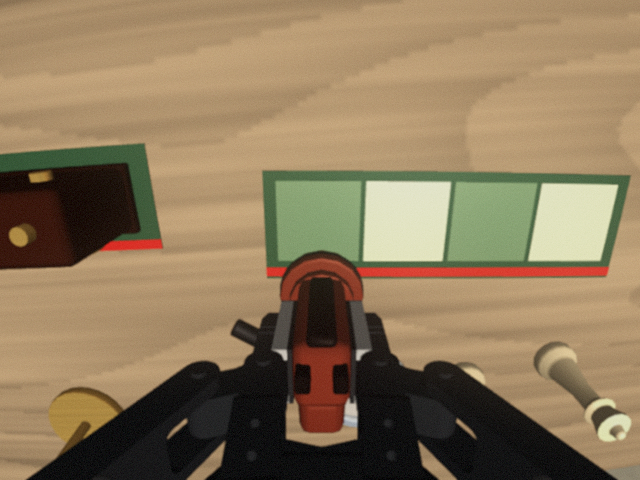

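The knight is held straight, nose towards the red edge. Its target is the right-hand square (drawn at 320,222 in this view). I'll lower it.

>>> send_rows:
  series:
    - [-1,-3,30,0,10]
    - [-1,-3,60,0,10]
    - [-1,-3,85,0,10]
    - [-1,-3,105,0,10]
    - [-1,-3,115,0,10]
    - [-1,-3,120,0,10]
    - [-1,-3,121,0,10]
    - [-1,-3,121,0,10]

```text
time: 12.7
ee_pos: [0.6324, -0.1168, 0.0353]
orientation: [0.039, 0.999, -0.0, 0.001]
ft_force: [0.6, -0.2, -0.3]
gripper_width: 0.225
grip_force: 58.6
```

```bash
python3 plan.py .632,-.1142,.0316,85.5; python3 -c "
from h import *
print(manip.observe()['ft_force'])"
```

```text
t 12.7 at [ 0.6324 -0.1168  0.0353] phi 85.5 q7 1.03 w 0.23 gf 58.6
[1, 3, 4] -0.0 rows>= 1.0 rel 96.0
[ 0.55872574 -0.2071128  -0.3430072 ]
```

>>> send_rows:
  series:
    - [0,2,3,0,10]
    - [0,2,3,0,10]
    - [0,2,3,0,30]
    - [0,2,3,0,60]
    - [0,2,3,0,60]
    - [0,2,-30,0,60]
    - [0,2,-75,0,60]
    - [0,2,-125,0,60]

```text
time: 13.5
ee_pos: [0.6309, -0.1148, 0.1597]
orientation: [0.039, 0.999, 0.0, -0.001]
ft_force: [1.9, -0.8, 0.9]
gripper_width: 0.602
grip_force: 0.0
```

```bash
python3 plan.py .437,-.2123,.16,94 .437,-.2123,.03,94; python3 -c "
from h import *
snap('wrist','w6')"
```

```text
t 13.5 at [ 0.6309 -0.1148  0.1597] phi 85.5 q7 1.13 w 0.6 gf 0.0
[186, -112, 0] -0.148 rows>= 5.0 rel 120.0
[0, 0, 130] 0.0 rows>= 3.0 rel 120.0
```

View pics/w6.png

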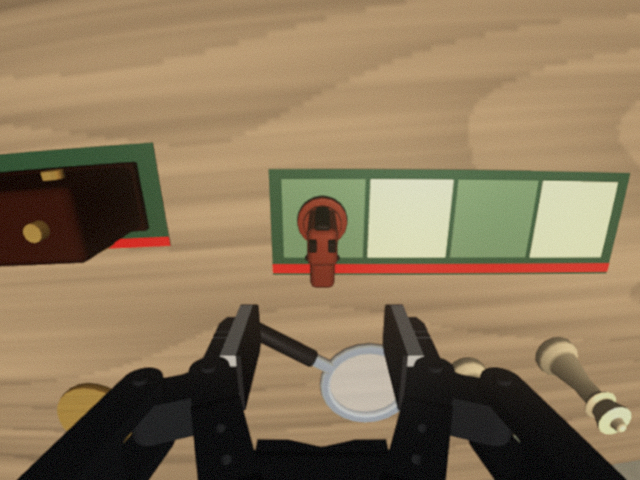

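K3 stands centred in its square (base at 322,217), nose to the red edge. Next is blunt: I'll hover and check it by colour blob.

>>> send_rows:
  series:
    - [186,-112,-10,-0.148,60]
    - [186,-112,-10,-0.148,60]
    - [186,-112,-10,-0.148,60]
    - [186,-112,-10,-0.148,60]
    - [186,-112,-10,-0.148,60]
    - [186,-112,-10,-0.148,60]
    - [186,-112,-10,-0.148,60]
    - [186,-112,-10,-0.148,60]

```text
time: 14.35
ee_pos: [0.439, -0.2109, 0.1697]
orientation: [-0.035, 0.999, 0.0, 0.001]
ft_force: [0.3, 0.8, 0.7]
gripper_width: 0.597
grip_force: 0.0
```

```bash
cat >> h.py <<'E'
def blobs(f):
    im=cv2.imread('pics/'+f+'.png').astype(int); b,g,r=im[...,0],im[...,1],im[...,2]
    m=((r>90)&(r>2*g)&(r>2*b)).astype(np.uint8); n,l,st,c=cv2.connectedComponentsWithStats(m)
    for i in range(1,n):
        if st[i,4]>40:
            # base end: the pixel region farthest towards the image's nadir point
            ys,xs=np.where(l==i); P=px2w(f,np.c_[xs,ys][::max(1,len(xs)//400)],.01)[:,:2]
            cam=np.load('pics/'+f+'.npz')['xyz'][:2]; d=np.hypot(*(P-cam).T); k=P[np.argsort(d)[:len(d)//3]]
            print('px',c[i].round(),'area',st[i,4],'near-third',k.mean(0).round(3),'all',P.mean(0).round(3))
E
python3 plan.py .437,-.2123,.03,94; python3 -c "
from h import *
snap('wrist','w7');blobs('w7');print(w2px('w7',[[.437,-.2123,.01],[.437,-.2123,.071],[.4507,-.1044,.01]]).round())"
```

```text
t 14.3 at [ 0.439  -0.2109  0.1697] phi 94.1 q7 1.53 w 0.6 gf 0.0
[2, -1, 140] 0.001 rows>= 3.0 rel 120.0
px [320. 219.] area 1354 near-third [ 0.424 -0.214] all [ 0.441 -0.212]
px [445. 232.] area 246 near-third [ 0.443 -0.113] all [ 0.445 -0.109]
px [568. 250.] area 512 near-third [ 0.452 -0.004] all [0.453 0.003]
px [474. 252.] area 459 near-third [ 0.462 -0.088] all [ 0.461 -0.08 ]
px [623. 281.] area 571 near-third [0.482 0.055] all [0.48  0.066]
px [265. 402.] area 134 near-third [ 0.629 -0.252] all [ 0.632 -0.253]
px [391. 410.] area 163 near-third [ 0.625 -0.129] all [ 0.634 -0.128]
px [374. 432.] area 251 near-third [ 0.662 -0.152] all [ 0.664 -0.141]
px [459. 440.] area 126 near-third [ 0.669 -0.056] all [ 0.672 -0.05 ]
px [600. 449.] area 56 near-third [0.683 0.114] all [0.685 0.118]
[[320. 214.]
 [320. 239.]
 [448. 239.]]
```

>>> send_rows:
  series:
    - [2,-1,40,0,60]
    - [2,-1,80,0,60]
    - [2,-1,110,0,60]
    - [2,-1,130,0,60]
    - [2,-1,139,0,60]
    - [2,-1,139,0,35]
    - [2,-1,139,0,10]
    - [2,-1,139,0,10]

```text
time: 15.2
ee_pos: [0.4367, -0.2131, 0.0314]
orientation: [-0.035, 0.999, -0.001, 0.001]
ft_force: [-0.4, -0.1, -0.8]
gripper_width: 0.225
grip_force: 60.4
```

>>> send_rows:
  series:
    - [0,0,0,0,10]
    - [0,0,0,0,10]
    - [0,0,-15,0,10]
    - [0,0,-40,0,10]
    - [0,0,-70,0,10]
    - [0,0,-100,0,10]
    - [0,0,-130,0,10]
    - [0,0,-130,0,10]

```text
time: 16.0
ee_pos: [0.4381, -0.2136, 0.164]
orientation: [-0.034, 0.999, -0.002, 0.003]
ft_force: [0.5, 0.0, -0.3]
gripper_width: 0.226
grip_force: 60.8
```

```bash
python3 plan.py .51,.03,.165,94 .589,.262,.165,94 .589,.262,.041,94
```

```text
t 16.0 at [ 0.4381 -0.2136  0.164 ] phi 93.9 q7 1.52 w 0.23 gf 60.8
[-88, 238, -1] -0.001 rows>= 6.0 rel 91.0
[-95, 226, 0] 0.0 rows>= 5.0 rel 70.0
[0, 0, 124] 0.0 rows>= 3.0 rel 70.0
```

>>> send_rows:
  series:
    - [-11,30,0,0,10]
    - [-22,60,0,0,10]
    - [-34,92,0,0,10]
    - [-46,124,0,0,10]
    - [-58,156,0,0,10]
    - [-70,188,0,0,10]
    - [-79,214,0,0,10]
    - [-88,238,0,0,10]

```text
time: 16.8
ee_pos: [0.5066, 0.0318, 0.1596]
orientation: [-0.035, 0.999, -0.0, -0.0]
ft_force: [0.2, 0.2, 0.1]
gripper_width: 0.229
grip_force: 60.8
```

>>> send_rows:
  series:
    - [-12,30,0,0,10]
    - [-25,60,0,0,10]
    - [-38,92,0,0,10]
    - [-52,124,0,0,10]
    - [-65,156,0,0,10]
    - [-78,186,0,0,10]
    - [-88,210,0,0,10]
    - [-95,226,0,0,10]

```text
time: 17.6
ee_pos: [0.5857, 0.2646, 0.1592]
orientation: [-0.036, 0.999, 0.0, -0.001]
ft_force: [-0.4, 0.1, -0.3]
gripper_width: 0.225
grip_force: 60.8
```

>>> send_rows:
  series:
    - [0,0,0,0,10]
    - [0,0,30,0,10]
    - [0,0,60,0,10]
    - [0,0,85,0,10]
    - [0,0,105,0,10]
    - [0,0,117,0,10]
    - [0,0,122,0,10]
    - [0,0,122,0,10]

```text
time: 18.4
ee_pos: [0.5861, 0.2624, 0.0382]
orientation: [-0.035, 0.999, -0.0, -0.0]
ft_force: [-0.7, -0.3, -0.7]
gripper_width: 0.225
grip_force: 60.7
```

```bash
python3 plan.py .589,.262,.037,94
```

```text
t 18.4 at [0.5861 0.2624 0.0382] phi 94.0 q7 0.57 w 0.22 gf 60.7
[-3, -1, 1] -0.001 rows>= 1.0 rel 70.0
```

>>> send_rows:
  series:
    - [0,0,1,0,10]
    - [0,0,1,0,30]
    - [0,0,1,0,40]
    - [0,0,1,0,40]
    - [0,0,-20,0,40]
    - [0,0,-60,0,40]
    - [0,0,-100,0,50]
    - [0,0,-125,0,60]

```text
time: 19.2
ee_pos: [0.5868, 0.2637, 0.1668]
orientation: [-0.035, 0.999, 0.001, 0.002]
ft_force: [-0.0, 0.9, 0.2]
gripper_width: 0.596
grip_force: 0.0
```

```bash
python3 plan.py .52,.18,.163,50 .4594,.0902,.163,5 .4594,.0902,.024,5; python3 -c "
from h import *
print(px2w('top0',[(.5*(533+585)/4+125,295+.5*(85+122)/4)],.049))"
```

```text
t 19.2 at [0.5868 0.2637 0.1668] phi 94.0 q7 0.67 w 0.6 gf 0.0
[72, -79, 4] 0.768 rows>= 6.0 rel 31.0
[-11, -108, 0] 0.785 rows>= 6.0 rel -6.0
[0, 0, 139] 0.0 rows>= 3.0 rel -6.0
[[0.45914481 0.0908916  0.049     ]]
```

>>> send_rows:
  series:
    - [72,-79,4,0.768,60]
    - [72,-79,4,0.768,60]
    - [72,-79,4,0.768,60]
    - [72,-79,4,0.768,60]
    - [72,-79,4,0.768,60]
    - [72,-79,4,0.768,60]
    - [72,-79,4,0.768,60]

```text
time: 19.9
ee_pos: [0.5197, 0.179, 0.1596]
orientation: [0.341, 0.94, -0.0, 0.0]
ft_force: [-0.9, 0.5, 0.1]
gripper_width: 0.604
grip_force: 0.0
```

>>> send_rows:
  series:
    - [-11,-108,0,0.785,60]
    - [-11,-108,0,0.785,60]
    - [-11,-108,0,0.785,60]
    - [-11,-108,0,0.785,60]
    - [-11,-108,0,0.785,60]
    - [-11,-108,0,0.785,60]
    - [-11,-108,0,0.785,60]
    - [-11,-108,0,0.785,60]

```text
time: 20.7
ee_pos: [0.4587, 0.0893, 0.1592]
orientation: [0.675, 0.738, 0.0, -0.0]
ft_force: [-0.1, -0.5, -0.0]
gripper_width: 0.601
grip_force: 0.0
```

```bash
python3 plan.py .4594,.0905,.024,5; python3 -c "
from h import *
snap('wrist','w8');blobs('w8');print(w2px('w8',[[.4594,.0905,.01],[.4594,.0905,.049],[.4577,.0073,.01],[.4507,-.1044,.01],[.4717,.2986,.01]]).round())
b=cv2.imread('pics/w8.png');snap('top','top2');t=cv2.imread('pics/top2.png')
cv2.imwrite('pics/c5.png',np.vstack([cv2.resize(b,(400,300)),cv2.resize(t[100:340,90:410],(400,300))]))"
```

```text
t 20.7 at [0.4587 0.0893 0.1592] phi 5.1 q7 -0.44 w 0.6 gf 0.0
[1, 1, 135] 0.002 rows>= 3.0 rel -6.0
px [525.  14.] area 573 near-third [0.575 0.252] all [0.586 0.251]
px [572. 287.] area 1714 near-third [0.685 0.108] all [0.681 0.047]
px [322. 213.] area 692 near-third [0.458 0.105] all [0.459 0.095]
px [317. 303.] area 470 near-third [0.457 0.023] all [0.462 0.016]
px [304. 336.] area 985 near-third [ 0.447 -0.002] all [ 0.453 -0.018]
px [296. 406.] area 199 near-third [ 0.45  -0.091] all [ 0.451 -0.097]
px [287. 431.] area 188 near-third [ 0.442 -0.121] all [ 0.444 -0.128]
[[322. 219.]
 [322. 234.]
 [312. 312.]
 [295. 412.]
 [370. -86.]]
```

View pics/c5.png

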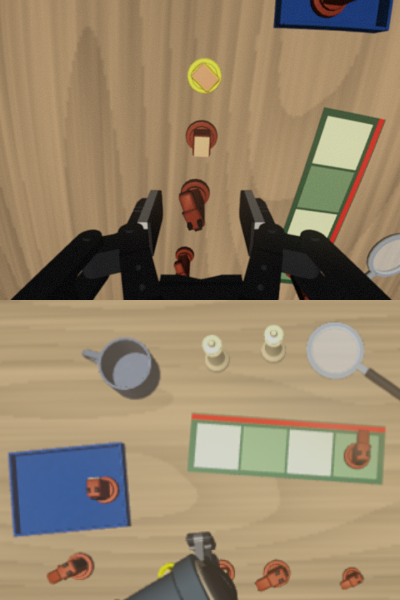

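The blunt knight stands in the tray. The stump is centred at (322,219) as predicted, with the yellow decoy beyond it. Now I'll grip the stump.

>>> send_rows:
  series:
    - [1,1,40,0,60]
    - [1,1,80,0,60]
    - [1,1,110,0,60]
    - [1,1,130,0,60]
    - [1,1,134,0,60]
    - [1,1,134,0,35]
    - [1,1,134,0,10]
    - [1,1,134,0,10]

```text
time: 21.6
ee_pos: [0.4608, 0.0904, 0.0267]
orientation: [0.676, 0.737, 0.001, 0.001]
ft_force: [0.3, 0.5, 0.1]
gripper_width: 0.219
grip_force: 58.6
```

>>> send_rows:
  series:
    - [0,0,0,0,10]
    - [0,0,0,0,10]
    - [0,0,-15,0,10]
    - [0,0,-40,0,10]
    - [0,0,-70,0,10]
    - [0,0,-100,0,10]
    - [0,0,-130,0,10]
    - [0,0,-130,0,10]

```text
time: 22.4
ee_pos: [0.4621, 0.0909, 0.1591]
orientation: [0.676, 0.737, 0.003, 0.003]
ft_force: [-0.0, 0.4, -0.7]
gripper_width: 0.221
grip_force: 58.7
```

```bash
python3 plan.py .581,.362,.155,5 .581,.362,.031,5
```

```text
t 22.4 at [0.4621 0.0909 0.1591] phi 5.0 q7 -0.46 w 0.22 gf 58.7
[260, 142, 4] -0.001 rows>= 6.0 rel -27.0
[0, 0, 124] 0.0 rows>= 3.0 rel -27.0
```

>>> send_rows:
  series:
    - [32,18,0,0,10]
    - [66,36,0,0,10]
    - [100,55,0,0,10]
    - [134,73,0,0,10]
    - [168,92,0,0,10]
    - [202,110,0,0,10]
    - [236,129,0,0,10]
    - [260,142,0,0,10]

```text
time: 23.2
ee_pos: [0.5784, 0.3637, 0.1539]
orientation: [0.675, 0.738, -0.0, -0.0]
ft_force: [0.1, 0.6, -0.5]
gripper_width: 0.222
grip_force: 58.7
```

>>> send_rows:
  series:
    - [0,0,0,0,10]
    - [0,0,30,0,10]
    - [0,0,60,0,10]
    - [0,0,85,0,10]
    - [0,0,105,0,10]
    - [0,0,117,0,10]
    - [0,0,122,0,10]
    - [0,0,122,0,10]

```text
time: 24.0
ee_pos: [0.5783, 0.3609, 0.0329]
orientation: [0.676, 0.737, -0.001, 0.0]
ft_force: [0.2, -0.6, -0.6]
gripper_width: 0.223
grip_force: 58.8
```

```bash
python3 plan.py .581,.362,.032,5
```

```text
t 24.0 at [0.5783 0.3609 0.0329] phi 5.0 q7 -0.94 w 0.22 gf 58.8
[1, 3, 1] -0.001 rows>= 1.0 rel -27.0
```

>>> send_rows:
  series:
    - [0,0,1,0,10]
    - [0,0,1,0,30]
    - [0,0,1,0,40]
    - [0,0,1,0,40]
    - [0,0,-20,0,40]
    - [0,0,-60,0,40]
    - [0,0,-100,0,50]
    - [0,0,-125,0,50]

```text
time: 24.8
ee_pos: [0.5792, 0.3626, 0.162]
orientation: [0.676, 0.737, 0.002, 0.0]
ft_force: [0.5, 0.1, -0.2]
gripper_width: 0.499
grip_force: 0.0
```

```bash
python3 plan.py .51,.12,.158,16 .4507,-.1044,.15,27 .4507,-.1044,.019,27
```

```text
t 24.8 at [0.5792 0.3626 0.162 ] phi 5.0 q7 -0.87 w 0.5 gf 0.0
[-236, -90, 4] -0.192 rows>= 6.0 rel 3.0
[-199, -119, 8] -0.192 rows>= 5.0 rel 40.0
[0, 0, 131] 0.0 rows>= 3.0 rel 40.0
```

>>> send_rows:
  series:
    - [-236,-90,4,-0.192,50]
    - [-236,-90,4,-0.192,50]
    - [-236,-90,4,-0.192,50]
    - [-236,-90,4,-0.192,50]
    - [-236,-90,4,-0.192,50]
    - [-236,-90,4,-0.192,50]
    - [-236,-90,4,-0.192,50]

```text
time: 25.5
ee_pos: [0.5095, 0.1168, 0.1547]
orientation: [0.603, 0.798, -0.0, 0.001]
ft_force: [0.2, 0.5, 0.3]
gripper_width: 0.504
grip_force: 0.0
```

>>> send_rows:
  series:
    - [-199,-119,8,-0.192,50]
    - [-199,-119,8,-0.192,50]
    - [-199,-119,8,-0.192,50]
    - [-199,-119,8,-0.192,50]
    - [-199,-119,8,-0.192,50]
    - [-199,-119,8,-0.192,50]
    - [-199,-119,8,-0.192,50]

```text
time: 26.2
ee_pos: [0.4509, -0.1045, 0.1467]
orientation: [0.522, 0.853, 0.001, 0.0]
ft_force: [0.9, 1.3, 1.2]
gripper_width: 0.493
grip_force: 0.0
```

```bash
python3 plan.py .4507,-.1044,.019,27; python3 -c "
from h import *
snap('wrist','w9');blobs('w9');print(w2px('w9',[[.4507,-.1044,.005],[.4507,-.1044,.05],[.441,-.0855,.042]]).round())"
```

```text
t 26.2 at [ 0.4509 -0.1045  0.1467] phi 27.0 q7 0.3 w 0.49 gf 0.0
[0, 0, 128] 0.001 rows>= 3.0 rel 40.0
px [429.  63.] area 2073 near-third [0.465 0.018] all [0.464 0.03 ]
px [391.  88.] area 821 near-third [ 0.446 -0.001] all [0.449 0.004]
px [321. 227.] area 851 near-third [ 0.447 -0.097] all [ 0.452 -0.106]
px [589. 283.] area 1243 near-third [ 0.67 -0.05] all [ 0.672 -0.049]
px [503. 323.] area 503 near-third [ 0.619 -0.11 ] all [ 0.628 -0.112]
px [546. 374.] area 639 near-third [ 0.681 -0.137] all [ 0.698 -0.137]
px [510. 371.] area 105 near-third [ 0.662 -0.147] all [ 0.664 -0.149]
[[321. 222.]
 [321. 242.]
 [321. 207.]]
```

>>> send_rows:
  series:
    - [0,0,40,0,50]
    - [0,0,80,0,50]
    - [0,0,110,0,50]
    - [0,0,122,0,50]
    - [0,0,126,0,50]
    - [0,0,126,0,25]
    - [0,0,126,0,5]
    - [0,0,126,0,5]

```text
time: 27.05
ee_pos: [0.4511, -0.1055, 0.0217]
orientation: [0.523, 0.853, 0.001, 0.002]
ft_force: [0.1, 1.0, 2.8]
gripper_width: 0.156
grip_force: 58.6
```

>>> send_rows:
  series:
    - [0,0,0,0,5]
    - [0,0,0,0,5]
    - [0,0,-15,0,5]
    - [0,0,-40,0,5]
    - [0,0,-70,0,5]
    - [0,0,-100,0,5]
    - [0,0,-140,0,5]
    - [0,0,-140,0,5]

```text
time: 27.85
ee_pos: [0.453, -0.106, 0.1651]
orientation: [0.523, 0.852, 0.001, 0.005]
ft_force: [0.9, 0.1, -0.9]
gripper_width: 0.161
grip_force: 58.4
```

```bash
python3 plan.py .51,.12,.16,16 .585,.312,.16,5 .585,.312,.026,5
```

```text
t 27.9 at [ 0.453  -0.106   0.1651] phi 26.9 q7 0.32 w 0.16 gf 58.4
[176, 153, 5] 0.191 rows>= 5.0 rel 3.0
[164, 125, 0] 0.192 rows>= 5.0 rel -23.0
[0, 0, 134] 0.0 rows>= 3.0 rel -23.0
```

>>> send_rows:
  series:
    - [22,19,0,0.025,5]
    - [44,38,0,0.05,5]
    - [66,57,0,0.075,5]
    - [88,76,0,0.1,5]
    - [110,95,0,0.125,5]
    - [132,115,0,0.15,5]
    - [154,134,0,0.17,5]
    - [176,153,0,0.191,5]

```text
time: 28.65
ee_pos: [0.506, 0.1213, 0.1598]
orientation: [0.602, 0.798, -0.0, 0.0]
ft_force: [1.2, 0.2, -0.8]
gripper_width: 0.162
grip_force: 58.4
```

>>> send_rows:
  series:
    - [20,16,0,0.025,5]
    - [41,31,0,0.05,5]
    - [62,47,0,0.075,5]
    - [82,62,0,0.1,5]
    - [102,78,0,0.125,5]
    - [123,94,0,0.15,5]
    - [144,110,0,0.17,5]
    - [164,125,0,0.192,5]

```text
time: 29.45
ee_pos: [0.5812, 0.3133, 0.1595]
orientation: [0.676, 0.737, -0.001, 0.0]
ft_force: [0.6, 0.4, -0.3]
gripper_width: 0.16
grip_force: 58.4
```

```bash
python3 plan.py .585,.312,.026,5
```

```text
t 29.4 at [0.5812 0.3133 0.1595] phi 5.0 q7 -0.82 w 0.16 gf 58.4
[-2, 4, 134] -0.001 rows>= 3.0 rel -23.0
```

>>> send_rows:
  series:
    - [0,0,0,0,5]
    - [0,0,35,0,5]
    - [0,0,70,0,5]
    - [0,0,95,0,5]
    - [0,0,115,0,5]
    - [0,0,127,0,5]
    - [0,0,132,0,5]
    - [0,0,132,0,5]

```text
time: 30.25
ee_pos: [0.581, 0.3124, 0.0281]
orientation: [0.675, 0.737, -0.0, 0.0]
ft_force: [0.6, 0.3, -0.8]
gripper_width: 0.159
grip_force: 58.5
```

>>> send_rows:
  series:
    - [0,0,1,0,5]
    - [0,0,1,0,20]
    - [0,0,1,0,30]
    - [0,0,1,0,30]
    - [0,0,-20,0,30]
    - [0,0,-60,0,40]
    - [0,0,-100,0,60]
    - [0,0,-135,0,60]

```text
time: 31.05
ee_pos: [0.5811, 0.3132, 0.1656]
orientation: [0.675, 0.738, 0.001, 0.0]
ft_force: [0.4, 0.4, 0.2]
gripper_width: 0.599
grip_force: 0.0
```

```bash
python3 plan.py .4717,.2986,.16,25.6 .4717,.2986,.03,25.6 ; python3 -c "
from h import *
snap('top','top3');snap('wrist','w10');blobs('top3')"
```

```text
t 31.1 at [0.5811 0.3132 0.1656] phi 5.1 q7 -0.82 w 0.6 gf 0.0
[-5, -110, 6] -0.359 rows>= 3.0 rel -7.0
[0, 0, 130] 0.0 rows>= 3.0 rel -7.0
px [316. 198.] area 444 near-third [0.684 0.009] all [ 0.683 -0.004]
px [484. 221.] area 269 near-third [ 0.639 -0.268] all [ 0.637 -0.324]
px [130. 253.] area 49 near-third [0.582 0.338] all [0.583 0.344]
px [133. 321.] area 73 near-third [0.459 0.333] all [0.458 0.338]
```

```bash
python3 -c "
from h import *
c=np.load('pics/w10.npz');print(c['xyz'])
for n in((262,129),(309,127)): print(px2w('top0',[n],.095))
print(px2w('top0',[(263,149),(309,142)],.01))"
```

```text
[0.57464247 0.39840625 0.31505521]
[[0.7907328  0.09016837 0.095     ]]
[[0.79371906 0.0091782  0.095     ]]
[[0.77749261 0.09574669 0.01      ]
 [0.79040038 0.0085797  0.01      ]]
```

>>> send_rows:
  series:
    - [-5,-110,6,-0.359,60]
    - [-5,-110,6,-0.359,60]
    - [-5,-110,6,-0.359,60]
    - [-5,-110,6,-0.359,60]
    - [-5,-110,6,-0.359,60]
    - [-5,-110,6,-0.359,60]

```text
time: 31.75
ee_pos: [0.4736, 0.2982, 0.1573]
orientation: [0.534, 0.845, 0.0, 0.0]
ft_force: [1.1, -0.1, -1.0]
gripper_width: 0.597
grip_force: 0.0
```

```bash
python3 plan.py .4717,.2986,.03,25.6; python3 -c "
from h import *
snap('wrist','w11');blobs('w11');print(w2px('w11',[[.4717,.2986,.005],[.4717,.2986,.07],[.4587,.3256,.058]]).round())"
```

```text
t 31.8 at [0.4736 0.2982 0.1573] phi 25.4 q7 -0.59 w 0.6 gf 0.0
[1, -2, 127] -0.003 rows>= 3.0 rel -7.0
px [473. 201.] area 849 near-third [0.566 0.363] all [0.574 0.363]
px [320. 224.] area 1701 near-third [0.467 0.309] all [0.474 0.295]
px [495. 213.] area 132 near-third [0.592 0.367] all [0.594 0.363]
px [446. 254.] area 388 near-third [0.572 0.319] all [0.577 0.317]
px [473. 270.] area 591 near-third [0.601 0.323] all [0.605 0.314]
px [425. 303.] area 486 near-third [0.574 0.27 ] all [0.585 0.271]
px [449. 352.] area 224 near-third [0.619 0.241] all [0.63  0.237]
px [180. 451.] area 186 near-third [0.453 0.023] all [0.448 0.015]
[[319. 218.]
 [319. 245.]
 [319. 195.]]
```

>>> send_rows:
  series:
    - [1,-1,40,0,60]
    - [1,-1,80,0,60]
    - [1,-1,110,0,60]
    - [1,-1,124,0,60]
    - [1,-1,127,0,60]
    - [1,-1,127,0,35]
    - [1,-1,127,0,10]
    - [1,-1,127,0,10]

```text
time: 32.6
ee_pos: [0.4716, 0.2995, 0.0319]
orientation: [0.533, 0.846, 0.001, 0.001]
ft_force: [0.3, -0.3, 2.7]
gripper_width: 0.228
grip_force: 58.7
```

>>> send_rows:
  series:
    - [0,0,0,0,10]
    - [0,0,0,0,10]
    - [0,0,-15,0,10]
    - [0,0,-40,0,10]
    - [0,0,-70,0,10]
    - [0,0,-100,0,10]
    - [0,0,-130,0,10]
    - [0,0,-130,0,10]

```text
time: 33.4
ee_pos: [0.4721, 0.3007, 0.1652]
orientation: [0.533, 0.846, 0.004, 0.002]
ft_force: [0.3, 0.7, 0.1]
gripper_width: 0.228
grip_force: 58.7
```

```bash
python3 plan.py .56,.2,.16,-34 .6489,.0946,.16,-94.5
```

```text
t 33.4 at [0.4721 0.3007 0.1652] phi 25.6 q7 -0.58 w 0.23 gf 58.7
[-129, 36, 5] 1.04 rows>= 7.0 rel -54.0
[-38, 133, 0] 1.056 rows>= 8.0 rel -103.0
```

>>> send_rows:
  series:
    - [-16,4,0,0.13,10]
    - [-32,9,0,0.26,10]
    - [-48,13,0,0.39,10]
    - [-64,18,0,0.52,10]
    - [-80,22,0,0.65,10]
    - [-97,27,0,0.78,10]
    - [-113,31,0,0.91,10]
    - [-129,36,0,1.04,10]

```text
time: 34.2
ee_pos: [0.5583, 0.1969, 0.1598]
orientation: [0.884, 0.467, -0.001, -0.0]
ft_force: [0.7, 0.3, -1.0]
gripper_width: 0.23
grip_force: 58.6
```

>>> send_rows:
  series:
    - [-4,16,0,0.13,10]
    - [-9,33,0,0.26,10]
    - [-14,50,0,0.39,10]
    - [-19,66,0,0.52,10]
    - [-24,83,0,0.65,10]
    - [-28,100,0,0.78,10]
    - [-33,116,0,0.92,10]
    - [-38,133,0,1.056,10]

```text
time: 35.0
ee_pos: [0.6473, 0.0915, 0.1597]
orientation: [0.999, -0.042, -0.001, 0.0]
ft_force: [-0.1, 0.4, -0.9]
gripper_width: 0.223
grip_force: 58.6
```

>>> send_rows:
  series:
    - [0,0,0,0,10]
    - [0,0,0,0,10]
    - [0,0,40,0,10]
    - [0,0,60,0,10]

```text
time: 35.4
ee_pos: [0.6455, 0.0935, 0.0983]
orientation: [0.999, -0.037, -0.002, -0.0]
ft_force: [-0.4, 0.5, -1.2]
gripper_width: 0.229
grip_force: 58.6
```

```bash
python3 plan.py .6489,.0946,.033,-94.5
```

```text
t 35.4 at [0.6455 0.0935 0.0983] phi -94.2 q7 -2.01 w 0.23 gf 58.6
[3, -1, 65] 0.005 rows>= 2.0 rel -103.0
```

>>> send_rows:
  series:
    - [3,-1,20,0,10]
    - [3,-1,40,0,10]
    - [3,-1,55,0,10]
    - [3,-1,62,0,10]
    - [3,-1,65,0,10]
    - [3,-1,65,0,10]
    - [3,-1,65,0,10]

```text
time: 36.1
ee_pos: [0.6515, 0.0931, 0.0363]
orientation: [0.999, -0.039, 0.001, -0.0]
ft_force: [0.6, 1.0, 0.1]
gripper_width: 0.226
grip_force: 58.6
```

```bash
python3 plan.py .6489,.0946,.0322,-94.5
```

```text
t 36.1 at [0.6515 0.0931 0.0363] phi -94.5 q7 -2.04 w 0.23 gf 58.6
[-3, -1, 4] 0.001 rows>= 1.0 rel -103.0
```

>>> send_rows:
  series:
    - [-2,-1,3,0,10]
    - [-2,-1,4,0,10]
    - [-2,-1,4,0,30]
    - [-2,-1,4,0,50]
    - [-2,-1,4,0,50]
    - [-2,-1,-30,0,50]
    - [-2,-1,-75,0,50]
    - [-2,-1,-125,0,50]

```text
time: 36.9
ee_pos: [0.648, 0.0937, 0.1605]
orientation: [0.999, -0.039, -0.001, 0.0]
ft_force: [0.9, -0.1, 0.1]
gripper_width: 0.503
grip_force: 0.0
```

```bash
python3 plan.py .55,.05,.16,-34 .4577,.0073,.16,26 .4577,.0073,.03,26;  python3 -c "
from h import *
snap('wrist','w12')"
```

```text
t 36.9 at [0.648  0.0937 0.1605] phi -94.5 q7 -2.0 w 0.5 gf 0.0
[-94, 51, 1] -1.055 rows>= 8.0 rel -39.0
[-87, -53, 0] -1.047 rows>= 7.0 rel 25.0
[0, 0, 130] 0.0 rows>= 3.0 rel 25.0
```

View pics/w12.png

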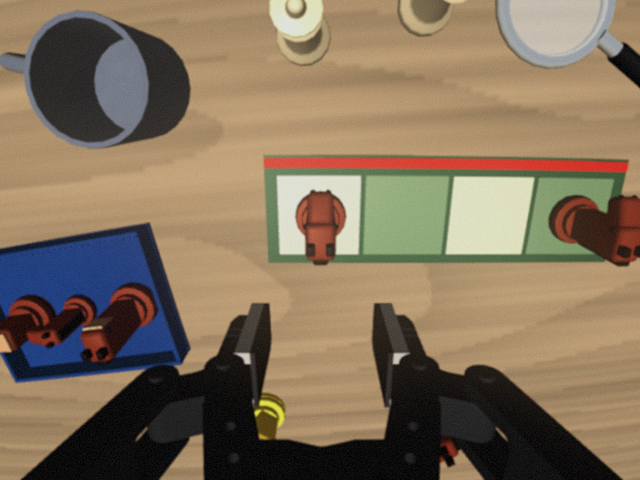

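K1 is centred in the left square with its nose to the red edge, and the tray holds all three broken knights. Now K2.

>>> send_rows:
  series:
    - [-94,51,1,-1.055,60]
    - [-94,51,1,-1.055,60]
    - [-94,51,1,-1.055,60]
    - [-94,51,1,-1.055,60]
    - [-94,51,1,-1.055,60]
    - [-94,51,1,-1.055,60]
    - [-94,51,1,-1.055,60]
    - [-94,51,1,-1.055,60]

```text
time: 37.75
ee_pos: [0.5513, 0.0503, 0.1592]
orientation: [0.883, 0.469, 0.0, -0.0]
ft_force: [-0.2, 0.3, 0.3]
gripper_width: 0.597
grip_force: 0.0
```

>>> send_rows:
  series:
    - [-87,-53,0,-1.047,60]
    - [-87,-53,0,-1.047,60]
    - [-87,-53,0,-1.047,60]
    - [-87,-53,0,-1.047,60]
    - [-87,-53,0,-1.047,60]
    - [-87,-53,0,-1.047,60]
    - [-87,-53,0,-1.047,60]
    - [-87,-53,0,-1.047,60]

```text
time: 38.55
ee_pos: [0.4587, 0.008, 0.1593]
orientation: [0.532, 0.847, 0.0, 0.0]
ft_force: [-0.1, 0.2, -0.1]
gripper_width: 0.596
grip_force: 0.0
```

```bash
python3 plan.py .4577,.0073,.03,26; python3 -c "
from h import *
snap('wrist','w13');blobs('w13');print(w2px('w13',[[.4577,.0073,.005],[.4577,.0073,.07]]).round())"
```

```text
t 38.5 at [0.4587 0.008  0.1593] phi 25.8 q7 0.07 w 0.6 gf 0.0
[0, -1, 129] -0.004 rows>= 3.0 rel 25.0
px [631.   6.] area 146 near-third [0.584 0.248] all [0.588 0.249]
px [320. 225.] area 1716 near-third [0.453 0.017] all [0.46  0.004]
px [573. 226.] area 489 near-third [0.637 0.093] all [0.646 0.094]
px [628. 218.] area 263 near-third [0.683 0.116] all [0.686 0.12 ]
px [627. 253.] area 457 near-third [0.697 0.097] all [0.707 0.096]
px [552. 311.] area 1136 near-third [0.679 0.054] all [0.678 0.021]
px [461. 460.] area 257 near-third [ 0.697 -0.159] all [ 0.703 -0.163]
[[320. 219.]
 [320. 246.]]
```

>>> send_rows:
  series:
    - [0,-1,40,0,60]
    - [0,-1,80,0,60]
    - [0,-1,110,0,60]
    - [0,-1,126,0,60]
    - [0,-1,129,0,60]
    - [0,-1,129,0,35]
    - [0,-1,129,0,10]
    - [0,-1,129,0,10]

```text
time: 39.4
ee_pos: [0.4588, 0.0077, 0.0314]
orientation: [0.531, 0.848, 0.001, 0.001]
ft_force: [-0.3, -0.4, -0.4]
gripper_width: 0.226
grip_force: 58.5
```

>>> send_rows:
  series:
    - [0,0,0,0,10]
    - [0,0,0,0,10]
    - [0,0,-15,0,10]
    - [0,0,-40,0,10]
    - [0,0,-70,0,10]
    - [0,0,-100,0,10]
    - [0,0,-130,0,10]
    - [0,0,-130,0,10]

```text
time: 40.2
ee_pos: [0.4603, 0.0079, 0.1639]
orientation: [0.531, 0.848, 0.002, 0.004]
ft_force: [0.4, -0.6, -0.2]
gripper_width: 0.226
grip_force: 58.6
```

```bash
python3 plan.py .55,.01,.16,-34 .6376,-.0446,.16,-94.5
```

```text
t 40.2 at [0.4603 0.0079 0.1639] phi 25.9 q7 0.07 w 0.23 gf 58.6
[-37, 82, 4] 1.046 rows>= 7.0 rel -35.0
[4, 103, 0] 1.056 rows>= 8.0 rel -90.0
```

>>> send_rows:
  series:
    - [-5,10,0,0.13,10]
    - [-9,20,0,0.26,10]
    - [-14,31,0,0.39,10]
    - [-18,41,0,0.52,10]
    - [-23,51,0,0.65,10]
    - [-28,62,0,0.78,10]
    - [-32,72,0,0.91,10]
    - [-37,82,0,1.046,10]

```text
time: 41.0
ee_pos: [0.5473, 0.0101, 0.1592]
orientation: [0.884, 0.467, -0.001, -0.0]
ft_force: [0.0, -0.0, -0.4]
gripper_width: 0.228
grip_force: 58.5
```

>>> send_rows:
  series:
    - [0,13,0,0.13,10]
    - [1,26,0,0.26,10]
    - [1,39,0,0.39,10]
    - [2,52,0,0.52,10]
    - [2,65,0,0.65,10]
    - [3,78,0,0.78,10]
    - [3,91,0,0.92,10]
    - [4,103,0,1.056,10]

```text
time: 41.8
ee_pos: [0.6349, -0.0447, 0.1589]
orientation: [0.999, -0.042, -0.001, 0.0]
ft_force: [-0.7, -0.1, -0.1]
gripper_width: 0.227
grip_force: 58.5
```

>>> send_rows:
  series:
    - [0,0,0,0,10]
    - [0,0,0,0,10]
    - [0,0,40,0,10]
    - [0,0,60,0,10]
    - [0,0,60,0,10]

```text
time: 42.3
ee_pos: [0.6319, -0.0435, 0.0968]
orientation: [0.999, -0.038, -0.004, -0.0]
ft_force: [-0.8, -0.9, -1.1]
gripper_width: 0.226
grip_force: 58.5
```

```bash
python3 plan.py .6376,-.0446,.033,-94.5
```

```text
t 42.3 at [ 0.6319 -0.0435  0.0968] phi -94.3 q7 -1.78 w 0.23 gf 58.5
[6, 1, 64] 0.003 rows>= 2.0 rel -90.0
```

>>> send_rows:
  series:
    - [3,1,20,0,10]
    - [3,1,40,0,10]
    - [3,1,55,0,10]
    - [3,1,62,0,10]
    - [3,1,64,0,10]
    - [3,1,64,0,10]
    - [3,1,64,0,10]

```text
time: 43.0
ee_pos: [0.639, -0.0452, 0.0373]
orientation: [0.999, -0.039, 0.001, -0.0]
ft_force: [0.0, 0.0, -0.9]
gripper_width: 0.226
grip_force: 58.5
```

```bash
python3 plan.py .6376,-.0446,.0315,-94.5
```

```text
t 43.0 at [ 0.639  -0.0452  0.0373] phi -94.5 q7 -1.81 w 0.23 gf 58.5
[-1, 0, 6] 0.001 rows>= 1.0 rel -90.0
```

Release, rise, then draw back towards the robot to clear the top view.

>>> send_rows:
  series:
    - [-1,0,3,0,10]
    - [-1,0,5,0,10]
    - [-1,0,5,0,30]
    - [-1,0,5,0,50]
    - [-1,0,5,0,50]
    - [-1,0,-30,0,50]
    - [-1,0,-75,0,50]
    - [-1,0,-125,0,50]

```text
time: 43.8
ee_pos: [0.6363, -0.0452, 0.1618]
orientation: [0.999, -0.039, -0.001, -0.0]
ft_force: [0.9, -0.6, -0.4]
gripper_width: 0.498
grip_force: 0.0
```

>>> send_rows:
  series:
    - [-170,0,-60,0,50]
    - [-170,0,-60,0,50]
    - [-170,0,-60,0,50]
    - [-170,0,-60,0,50]
    - [-170,0,-60,0,50]
    - [-170,0,-60,0,50]

```text
time: 44.4
ee_pos: [0.4682, -0.032, 0.2221]
orientation: [0.999, -0.039, 0.001, 0.0]
ft_force: [1.6, -0.7, 0.8]
gripper_width: 0.495
grip_force: 0.0
```

```bash
python3 -c "
from h import *
t=snap('top','top4');w=snap('wrist','w14')
cv2.imwrite('pics/c6.png',np.vstack([cv2.resize(t[90:340,90:540],(720,330),interpolation=cv2.INTER_AREA)[:330],cv2.resize(w[:300],(576,270))[:, :].repeat(1,1) if 0 else cv2.copyMakeBorder(cv2.resize(w[:300],(576,270)),0,0,0,144,0)]))
print(w2px('w14',[[.6489,.0946,0],[.6376,-.0446,0],[.632,-.1142,0]]).round())"
```

```text
[[157.   8.]
 [320.   5.]
 [402.   6.]]
```

View pics/c6.png

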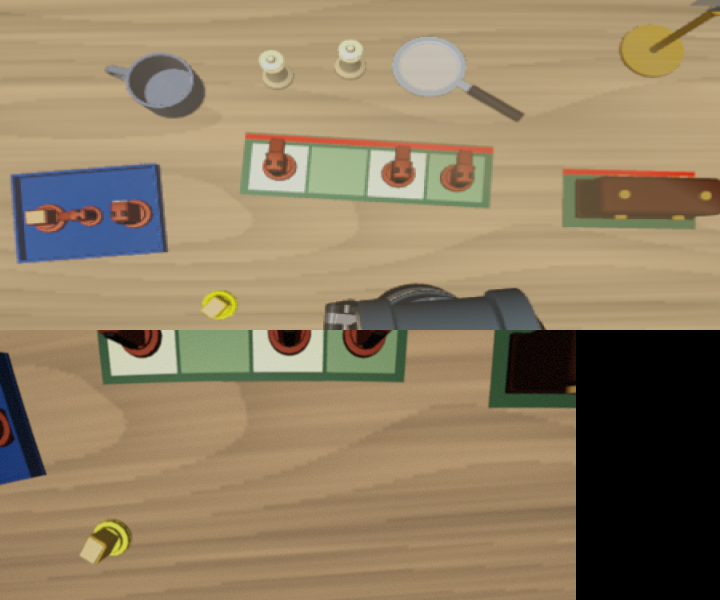

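Top view: the three knights are centred in their squares, at (280,167), (398,172) and (458,178) in this crop, noses to the red edge. The clock is on its pad, and three pieces are in the tray. The queens, cup and magnifier haven't moved. I'll hand it in.

```bash
python3 -c "
from plant import manip
print(manip.job_done())"
```

```text
the job is handed in; nothing more can be done
None
```

I handed the job in at about 44 s, but the hand-in gave no pass/fail result. My last pictures show the clock on its pad with the dials over the red edge, three sound knights centred in their squares with muzzles to the red edge, and the stump, blunt and small knights in the tray; the queens, cup and magnifier look unmoved.

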